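# Load a brush back into the drop-catch drilling jig

## Task

Load the wooden brush back that lies by itself on the bench into the drilling jig: lay it on the two white rests in front of the catches and slide it in so that its own edge lifts both hinged catches. Press it gently onto the two spring plungers, without ramming the solid fence behind them (20 N is too much), until both catches have dropped fully behind it, then let go so that the springs hold it against the catches. Leave the cork block and the short block of wood where they are.

Things in the scene. Friction and masses are not known exactly. Their poses are not given: they have to be found in the camera images.
- brush_back_mid (a point): Centre (half-way up) of the loose wooden brush back: flat bar 52 x 150 x 20 mm (x, y, z), round ends, straight sides for |y| < 57 mm, 4 mm bevels on the edges, about 85 g. Its y runs along the bar, z up; either way round is the same. Starts flat on the bench at the left, by itself. Grasp it across the 52 mm at mid-length.
- jig: Drilling jig fixed on the bench. Origin: centre of the underside of its plywood board, 254 x 200 x 18 mm. Its +x is the push-in direction, +y its left, z up. Two white-faced rests (|y| 38 to 78, x -122 to +73 mm) carry the brush back, lying along jig y, at z = 40 mm. Tallest parts: two hinge ears, z = 85 mm, at |y| = 79 to 89 mm.
- jig_gap (a point): Point on top of the jig board (z = 18 mm) amid the gap between the rests, axes as the jig. For |y| < 38 mm nothing stands above the board but a flat tie plate from x = 75 mm on, 10 mm high, so fingers that hold the brush back at mid-length pass between the rests.
- jig_entry (a point): Where the centre of the brush back is laid on the rests, jig x = -90, y = 0, z = 50 mm; open from above. Axes as the jig; the brush back lies along its y. From here it slides along +x between two end cheeks with rounded front ends (at x = -43 mm in the middle setting), 4 mm clearance at each end, under the hinge pins and bush plates (4 mm above it).
- jig_seat (a point): Fixed mark (jig x = 44, y = 0, z = 50 mm; axes as the jig) where the captured brush back's centre would be at the MIDDLE setting of the head. Head = one aluminium unit with cheeks, catches, plungers and fence, clamped through slots anywhere within 15 mm either way along x of that. Its setting is not reported: feel or see it.
- catch_left (a joint): Left gravity catch, rad: dark steel pawl 12 mm wide at jig y = +48 mm, hinged 45 mm before its catch face, 60 g, no spring. 0 = down, tip 6 mm above the rests; grows when lifted, about 0.3 riding on the brush back, 1.0 at most. It drops when the brush back is 3 to 5 mm beyond its captured place; the springs then push it back onto the catch.
- catch_right (a joint): Right gravity catch at jig y = -48 mm, otherwise as the left one, rad.
- plunger_left (a joint): Left spring plunger, m: 8 mm steel pin at jig y = +48, 8 mm above the rests. 0 = out, grows as pressed in. Pushes back with 1.5 N at first touch, 0.5 N more per mm. Brush back captured: about 5 mm in. The catches drop at 7 to 10 mm (both springs together 10 to 13 N); at 13 mm (16 N together) the brush back meets the solid fence.
- plunger_right (a joint): Right spring plunger at jig y = -48 mm, otherwise as the left one, m.
- cork_block: Bystander: loose brown cork sanding block 65 x 110 x 29 mm beyond the jig; origin at the centre of its underside. Leave alone.
- block_blank: Bystander: loose short block of wood 46 x 82 x 30 mm beyond the jig; origin at the centre of its underside. Leave alone.

How it is judged:
On the way:
1. the brush back, flat on the rests, has lifted both catches with its edge (value of joint each of catch_left, catch_right above 0.15 rad and z of brush_back_mid in the frame of jig between 0.045 and 0.055 m and x of brush_back_mid in the frame of jig between -0.07 and 0.072 m), for 0.1 s.
At the end, for the whole second after the job is handed in: The brush back lies flat on the rests (height within 3 mm, tilt under 0.08 rad), at rest; both catches are down behind it (under 0.06 rad) and both plungers are held in by it (each more than 2 mm) (value of joint each of catch_left, catch_right below 0.06 rad and value of joint each of plunger_left, plunger_right above 0.002 m and z of brush_back_mid in the frame of jig between 0.047 and 0.053 m and angle between brush_back_mid's own z axis and vertical below 0.08 rad and linear speed of brush_back below 0.01 m/s); the robot touches nothing.
It fails at once if the fence is rammed: the brush back presses on the jig with more than 20 N while it is on the plungers (contact force between brush_back and jig above 20 N and value of joint any of plunger_left, plunger_right above 0.003 m).
It fails at once if the cork block is moved by more than 15 mm (distance of cork_block from where it was at the start of the episode above 0.015 m).
It fails at once if the short block of wood is moved by more than 15 mm (distance of block_blank from where it was at the start of the episode above 0.015 m).
It also fails if it takes over 59 s, if anything falls off the work surface, if the arm or the gripper's body presses on something with over 40 N, if the wrist force passes 120 N, or if a joint passes its speed limit or range.

## Robot

A 6-joint arm with a two-finger parallel gripper is mounted at the origin on a cart in front of the work surface, level with it; the furniture and walls round the work are solid. World frame = base frame: x ahead of the robot, y to its left, z up, the work surface at z = 0. Lengths are in m, angles in rad, forces in N, time in s.
With the tool pointing down it reaches from about 0.25 to 0.775 m from the base axis. Payload 4 kg.
Tool frame: the origin (TCP) lies at the very end of the fingers, on their centre line; the grasp point (between the pads) lies 19 mm behind it; z points along the fingers, y is the direction in which the jaws open and shut (so a half turn about z gives the same grasp; the last joint's range is limited). The gripper opens to 94 mm and grips with 3 to 60 N. Pads are 16 mm wide; open, the fingers measure 119 mm over their backs; the gripper's body (75 mm by 177 mm) begins 78 mm behind the grasp point.
Start: joints at [1.147, 0.087, 1.371, -0, 1.684, -0.103], TCP at [0.173, 0.522, 0.206] pointing down, gripper open.
Joint ranges: [-3.1, 3.1], [-0.76, 2.03], [0.27, 2.55], [-1.08, 4.22], [0.17, 2.65], [-2.57, 2.57]. Speed limits (rad/s): [2.79, 2.79, 3.14, 3.14, 3.14, 3.14].

## Interface

Orientations are given as [roll, pitch, yaw] about the fixed x, y, z axes, in that order (R = Rz(yaw) Ry(pitch) Rx(roll)).
In Python, from bench import robot, snapshot, calibration gives the robot as it stands. The module is installed in compiled form; this text tells all that it offers.
- The arm moves only by the tool servo_tool, never from a script. Its argument "series" is text: rows parted by semicolons, each of 5 numbers parted by spaces: the closure, from -1 (fully open) to 1 (shut), then the shift along the tool's x, y, z in cm, then the turn about the tool's z in rad. A call has 1 to 20 rows; each row is the pose to reach, as a shift and turn from the pose commanded when the call began, along the tool's axes at that moment; what a row does not reach only later rows make up. A row lasts 1/12 s, in which the tool goes at most 41.7 mm and 7.16 degrees, less where a joint would pass 70% of its speed; a pose out of reach is approached as far as the arm can. A call with a gripper value outside its range is refused whole. The fingers move at their own pace and stop on an object; the grip force is fixed at half the most. Time passes only in rows, so rows that repeat a pose let the fingers close. It gives the time, the measured TCP pose, the force and the opening at its end, in the units of the state.
- robot.get_obs(): the state, without advancing time (a new reading comes with each control period).
- snapshot(name): name is "scene" or "top" or "wrist"; returns (picture, depth): 420x560x3 uint8, red, green, blue; 420x560 float32, m along the optical axis (not along the pixel's ray), 0 where there is no reading.
- calibration(name): a dict with "fx", "fy", "cx", "cy" (pixels), "rvec" (rotation vector, rad) and "tvec" (3), from world to camera coordinates, as OpenCV has them; the wrist camera has in their place "tool_from_camera" (4x4, takes a point from camera to tool coordinates, whose origin is the TCP and whose axes are the flange's). Camera axes: x right, y down, z forward; pixel columns grow to the right and rows downward; lengths in m; the calibration is good to about 2 mm. A picture is of the moment at which its call begins: read the wrist's pose just before it. calibration takes no time and is no camera call.
- robot.close_job(): hands the job in, once; it reports no verdict.
The state is a dict: "time": time; "joint_positions": joint angles; "qvel": joint speeds; "joint_torque": joint torques, N m; "tool_pos": TCP position; "ee_rot": TCP orientation; "wrist_force": force on the tool from outside, world axes, zero at the start; "wrist_torque": the same for the moment, N m; "width": finger opening in m.
Only numpy, scipy, OpenCV 4.12 (cv2) and the standard library are available. Lean on these libraries where they do the work, as an engineer would, in place of code of your own. Each camera call takes 0.05 s, during which the arm holds its last target. There are 200 camera calls.

## Working session

There is one attempt and no reset: what is moved stays moved. The work goes in short steps, Python scripts to look and compute and a tool call to move; the robot and the scene stay as the last step left them, time stands still between calls to the robot, and variables do not carry over. Pictures are saved under pics/ and viewed, about 8 in all and at most 12, crops included, and the job is handed in when it is done.

Besides the shell and the picture viewer there is one more tool, called after "Emit:" in YAML: its name, and indented under it one key for each argument. servo_tool: Moves the arm, as the interface text tells. Its arguments: {"type":"object","properties":{"series":{"type":"string"}},"required":["series"]}

```bash
mkdir -p pics
cat > h.py <<'E'
import numpy as np,cv2
from bench import robot,snapshot,calibration
def save(n,im): cv2.imwrite('pics/%s.png'%n,cv2.cvtColor(im,cv2.COLOR_RGB2BGR))
def cam(name,obs=None):
    c=calibration(name);K=np.array([[c['fx'],0,c['cx']],[0,c['fy'],c['cy']],[0,0,1.]])
    if 'rvec' in c:
        R=cv2.Rodrigues(np.array(c['rvec'],float))[0];t=np.array(c['tvec'],float).ravel()
        return K,R.T,-R.T@t
    T=np.array(c['tool_from_camera']);r,p,y=obs['ee_rot']
    from scipy.spatial.transform import Rotation as Ro
    Rt=Ro.from_euler('xyz',[r,p,y]).as_matrix()
    return K,Rt@T[:3,:3],Rt@T[:3,3]+np.array(obs['tool_pos'])
def plane(c,uv,z):
    K,R,o=c;uv=np.atleast_2d(uv).astype(float)
    d=(R@np.linalg.inv(K)@np.c_[uv,np.ones(len(uv))].T).T
    return o+d*((z-o[2])/d[:,2])[:,None]
def cloud(c,D):
    K,R,o=c;v,u=np.indices(D.shape)
    p=np.stack([(u-K[0,2])/K[0,0]*D,(v-K[1,2])/K[1,1]*D,D],-1)
    return p@R.T+o
E
python3 - <<'E'
from h import *
print(robot.get_obs())
for n in('top','scene'):
    im,D=snapshot(n);save(n+'0',im);np.save(n+'0.npy',D);np.save(n+'0im.npy',im);print(cam(n)[2])
E
```

```text
{'time': 0.0, 'joint_positions': array([ 1.14690346e+00,  8.79754304e-02,  1.37222883e+00, -3.94472118e-06,
        1.68356686e+00, -1.03063844e-01]), 'qvel': array([ 9.46384072e-04, -3.07854090e-03,  2.01862793e-03, -4.74641324e-04,
        1.09258371e-03,  5.50613218e-05]), 'joint_torque': array([-1.25772225e-03, -3.40175021e+01, -3.02427936e+01,  7.16075068e-02,
        3.28545109e-02, -1.58090374e-04]), 'tool_pos': array([0.17321185, 0.52145419, 0.20430589]), 'ee_rot': array([-3.13942535e+00, -2.20223203e-04,  2.82076296e+00]), 'wrist_force': array([0.4205478 , 0.69725168, 0.84457513]), 'wrist_torque': array([-0.00766353, -0.03624201,  0.03425652]), 'width': 0.09415095578111943}
[0.47501474 0.05306282 1.48047741]
[-0.0529426  -0.58581035  0.54415938]
```

View pics/top0.png

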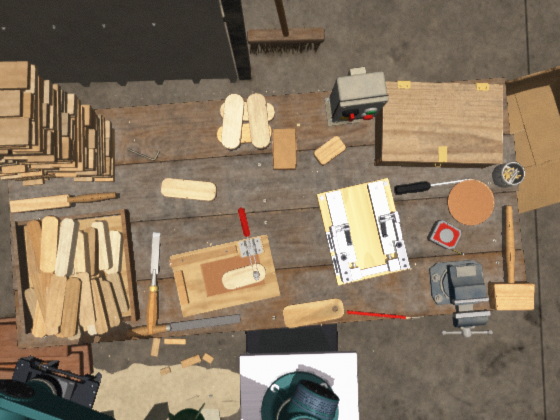

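View pics/scene0.png

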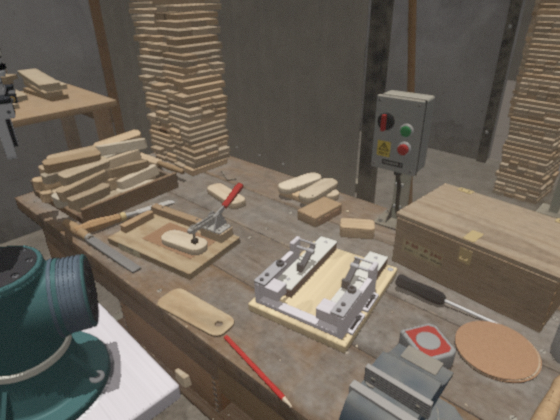

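Top view: the loose brush back is at about (189,189), and the jig is centred near (363,231). The bystanders are the cork at (285,148) and the block at (329,151). Next I'll measure these and look closer at the jig.

Run:
```python
from h import *
im=np.load('top0im.npy');D=np.load('top0.npy');c=cam('top');P=cloud(c,D)
hsv=cv2.cvtColor(im,cv2.COLOR_RGB2HSV)
# brush: by height
def rect(mask,x0,x1,y0,y1,z,label):
    m=np.zeros_like(mask);m[y0:y1,x0:x1]=mask[y0:y1,x0:x1]
    cs,_=cv2.findContours(m,cv2.RETR_EXTERNAL,cv2.CHAIN_APPROX_NONE);k=max(cs,key=cv2.contourArea)
    W=plane(c,k[:,0,:],z)[:,:2].astype(np.float32)
    r=cv2.minAreaRect(W);print(label,r,cv2.boxPoints(r).round(4).tolist());return m
hm=(P[...,2]>0.010).astype(np.uint8)
rect(hm,150,230,165,215,.02,'brush')
rect(hm,305,425,170,295,.018,'jig')
rect(hm,270,302,122,175,.029,'cork');rect(hm,308,348,130,170,.03,'blank')
print('z brush',np.median(P[185:193,180:198,2]),'board',np.median(P[190:200,360:370,2]))
crop=cv2.resize(im[165:300,300:430],None,fx=4.4,fy=4.4,interpolation=cv2.INTER_CUBIC);save('jigcrop',crop)
```

```text
brush ((0.6049636006355286, 0.2823236286640167), (0.1498294621706009, 0.05183172598481178), 82.76493072509766) [[0.5698000192642212, 0.21130000054836273], [0.6212000250816345, 0.20469999313354492], [0.6401000022888184, 0.35339999198913574], [0.588699996471405, 0.35989999771118164]]
jig ((0.48049741983413696, -0.18805058300495148), (0.2548668682575226, 0.20437274873256683), 11.364119529724121) [[0.3353999853134155, -0.11299999803304672], [0.3756999969482422, -0.3133000135421753], [0.6255999803543091, -0.2630999982357025], [0.5853000283241272, -0.06279999762773514]]
cork ((0.7083513140678406, 0.023108597844839096), (0.07026191800832748, 0.11413060128688812), 88.49976348876953) [[0.6503999829292297, -0.010499999858438969], [0.7645000219345093, -0.013500000350177288], [0.7663000226020813, 0.056699998676776886], [0.6521999835968018, 0.059700001031160355]]
blank ((0.6994001865386963, -0.1014222502708435), (0.04942896589636803, 0.0849931463599205), 31.616069793701172) [[0.6560999751091003, -0.07819999754428864], [0.7006000280380249, -0.15060000121593475], [0.7426999807357788, -0.12470000237226486], [0.698199987411499, -0.052299998700618744]]
z brush 0.019617840993282343 board 0.017510221089493516
```

View pics/jigcrop.png

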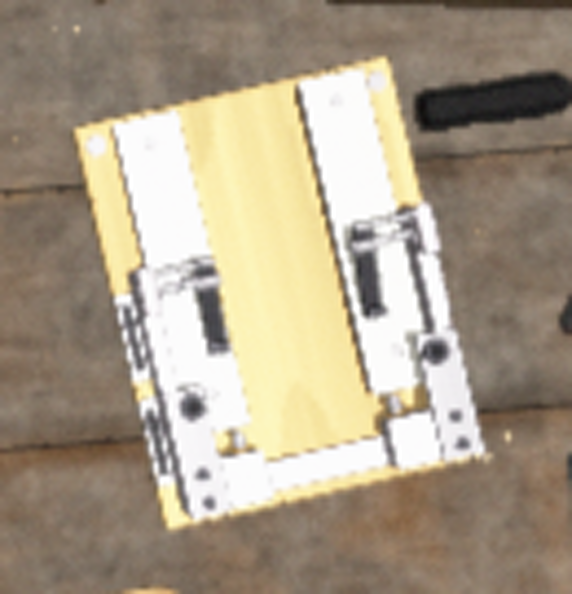

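The crop shows the open ends of the rests at the far (top) side, so the push-in direction is back toward the robot. The board corners in the crop are at (78,130), (388,57), (480,457) and (170,530).

```bash
cat >> h.py <<'E'
from scipy.spatial.transform import Rotation as Ro
def rel(target,ang):
    """shift (cm, tool axes) and turn to bring TCP to target with tool y at world angle ang"""
    o=robot.get_obs();R=Ro.from_euler('xyz',o['ee_rot']).as_matrix()
    d=R.T@(np.array(target)-o['tool_pos'])*100
    a=np.arctan2(R[1,1],R[0,1]);t=-((ang-a+np.pi/2)%np.pi-np.pi/2)
    print('pos',o['tool_pos'].round(4),'rot',o['ee_rot'].round(4),'toolY deg',np.degrees(a).round(2),'F',o['wrist_force'].round(2),'w',o['width'].round(4),'t',o['time'])
    print('shift cm',d.round(2),'turn',round(t,4),'or',round(t-np.sign(t)*np.pi,4))
E
python3 - <<'E'
from h import *
c=cam('top')
uv=np.array([[78,130],[388,57],[480,457],[170,530]])/4.4+[300,165]
W=plane(c,uv,.018);print(W.round(4),W.mean(0))
for i in range(4): 
    d=W[(i+1)%4]-W[i];print(np.linalg.norm(d),np.degrees(np.arctan2(d[1],d[0])))
rel([.605,.282,.12],np.radians(-7.24))
E
```

```text
[[ 0.5806 -0.0678  0.018 ]
 [ 0.6207 -0.2607  0.018 ]
 [ 0.3732 -0.3084  0.018 ]
 [ 0.3338 -0.1168  0.018 ]] [ 0.4770677  -0.18842035  0.018     ]
0.19696044764019666 -78.24690619710509
0.2521222342749786 -169.08910288246125
0.19558255284747128 101.61733014365811
0.2516423236900503 11.223168042451176Traceback (most recent call last):
  File "<stdin>", line 7, in <module>
  File "h.py", line 27, in rel
    print('pos',o['tool_pos'].round(4),'rot',o['ee_rot'].round(4),'toolY deg',np.degrees(a).round(2),'F',o['wrist_force'].round(2),'w',o['width'].round(4),'t',o['time'])
                                                                                                                                       ^^^^^^^^^^^^^^^^
AttributeError: 'float' object has no attribute 'round'
```

```bash
sed -i "s/o\['width'\].round(4)/round(o['width'],4)/" h.py; python3 -c "
from h import *
rel([.605,.282,.12],np.radians(-7.24))"
```

```text
pos [0.1732 0.5215 0.2044] rot [-3.1396e+00 -2.0000e-04  2.8208e+00] toolY deg 71.62 F [ 0.32 -0.59  0.17] w 0.0942 t 0.1
shift cm [-48.53  -9.1    8.45] turn 1.3764 or -1.7652
```

Emit:
servo_tool:
  series: "-1 -48.5 -9.1 0 1.376;-1 -48.5 -9.1 0 1.376;-1 -48.5 -9.1 0 1.376;-1 -48.5 -9.1 0 1.376;-1 -48.5 -9.1 0 1.376;-1 -48.5 -9.1 0 1.376;-1 -48.5 -9.1 0 1.376;-1 -48.5 -9.1 0 1.376;-1 -48.5 -9.1 0 1.376;-1 -48.5 -9.1 4 1.376;-1 -48.5 -9.1 8 1.376;-1 -48.5 -9.1 8.4 1.376;-1 -48.5 -9.1 8.4 1.376;-1 -48.5 -9.1 8.4 1.376;-1 -48.5 -9.1 8.4 1.376"

```text
time: 1.35
tool_pos: [0.6042, 0.2817, 0.1189]
ee_rot: [-3.137, 0.002, 1.443]
wrist_force: [-0.8, -0.6, 0.1]
width: 0.094
```

Run:
```python
from h import *
o=robot.get_obs();im,D=snapshot('wrist');c=cam('wrist',o);save('w1',im);P=cloud(c,D)
m=((P[...,2]>.012)&(P[...,2]<.03)&(D>0)).astype(np.uint8)
m[np.hypot(P[...,0]-.605,P[...,1]-.282)>.1]=0
cs,_=cv2.findContours(m,cv2.RETR_EXTERNAL,cv2.CHAIN_APPROX_NONE);k=max(cs,key=cv2.contourArea)
print(cv2.boundingRect(k));r=cv2.minAreaRect(plane(c,k[:,0],.02)[:,:2].astype(np.float32));print(r)
rel([.605,.282,.002],np.radians(-7.24))
```

```text
(245, 108, 66, 173)
((0.6043354272842407, 0.2866820991039276), (0.14631369709968567, 0.05093119293451309), 82.76434326171875)
pos [0.6045 0.2829 0.1212] rot [-3.1401e+00 -1.0000e-04  1.4446e+00] toolY deg -7.23 F [-0.74 -1.16  0.44] w 0.094 t 1.4
shift cm [-0.08  0.07 11.92] turn 0.0002 or -3.1414
```

View pics/w1.png

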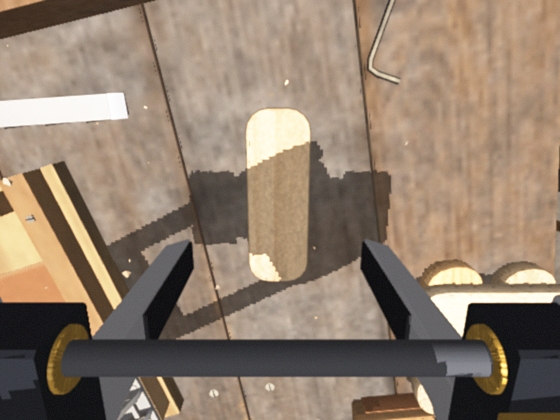

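The wrist view shows the brush back upright at (278,195), between the fingers and well centred. Both views agree to about 2 mm. I'll descend, grip and lift.

Emit:
servo_tool:
  series: "-1 0.1 0 4 0;-1 0.1 0 8 0;-1 0.1 0 10.5 0;-1 0.1 0 11.6 0;-1 0.1 0 11.6 0;-1 0.1 0 11.6 0;1 0.1 0 11.6 0;1 0.1 0 11.6 0;1 0.1 0 11.6 0;1 0.1 0 11.6 0;1 0.1 0 11.6 0;1 0.1 0 11.6 0;1 0.1 0 11.6 0;1 0.1 0 11.6 0"

```text
time: 2.57
tool_pos: [0.6051, 0.2836, 0.0056]
ee_rot: [-3.141, -0.0, 1.445]
wrist_force: [0.1, -0.9, 1.3]
width: 0.0506
```

```bash
python3 -c "
from h import *
rel([.605,.2845,.15],np.radians(-7.24))"
```

```text
pos [0.6051 0.2836 0.0056] rot [-3.1414e+00 -1.0000e-04  1.4448e+00] toolY deg -7.22 F [ 0.07 -0.86  1.25] w 0.0506 t 2.5667
shift cm [  0.08  -0.02 -14.44] turn 0.0003 or -3.1413
```

Emit:
servo_tool:
  series: "1 0 0 -3 0;1 0 0 -6 0;1 0 0 -10 0;1 0 0 -13 0;1 -4 0.2 -14 -0.05;1 -8 0.4 -14 -0.1;1 -12 0.5 -14 -0.15;1 -16 0.7 -14 -0.2;1 -20 0.8 -14 -0.25;1 -24 0.9 -14 -0.3;1 -28 1.1 -14 -0.325;1 -32 1.3 -14 -0.325;1 -36 1.4 -14 -0.325;1 -40 1.5 -14 -0.325;1 -43 1.7 -14 -0.325;1 -45 1.8 -14 -0.325;1 -45.5 1.8 -14 -0.325;1 -45.5 1.8 -14 -0.325;1 -45.5 1.8 -14 -0.325"

```text
time: 4.15
tool_pos: [0.5657, -0.1691, 0.1451]
ee_rot: [-3.141, -0.001, 1.77]
wrist_force: [0.1, 0.4, 0.2]
width: 0.0504
```

Run:
```python
from h import *
rel([.5653,-.1703,.046],np.radians(11.37))
for n in('wrist','scene'):
    o=robot.get_obs();im,D=snapshot(n);save(n+'2',im);np.save(n+'2.npy',D);np.save(n+'2im.npy',im)
    if n=='wrist': np.save('o2.npy',o,allow_pickle=True)
```

```text
pos [ 0.5657 -0.1691  0.1451] rot [-3.1414e+00 -1.4000e-03  1.7700e+00] toolY deg 11.41 F [0.08 0.38 0.22] w 0.0504 t 4.15
shift cm [-0.12 -0.07  9.91] turn 0.0007 or -3.1409
```

View pics/wrist2.png

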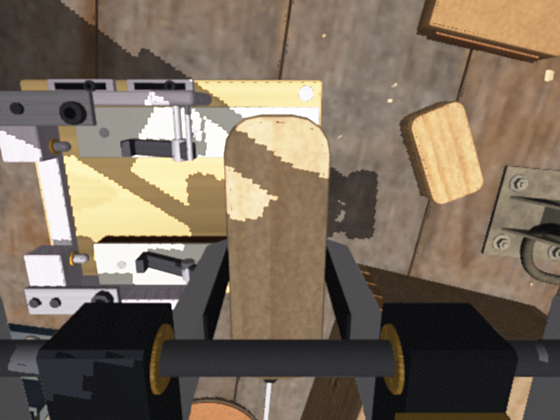

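The wrist view shows the bar in the grip, with its upper end at (277,115). The jig's far corner is at (321,80), and the rests' inner edges are at rows of about 157 and 238, left of the bar. I'll use those for the lateral fit.

Run:
```python
from h import *
o=np.load('o2.npy',allow_pickle=True).item();D=np.load('wrist2.npy');c=cam('wrist',o);P=cloud(c,D)
a=np.radians(11.37);C=np.array([.477,-.188]);R=np.array([[-np.cos(a),-np.sin(a)],[np.sin(a),-np.cos(a)]])
J=(P[...,:2]-C)@R.T
print('corner',plane(c,[[321,80]],.018),'expected .5806 -.0678')
z=P[...,2]
# gap edges per column: first/last board-level rows between rests
for u in range(105,226,20):
    col=z[:,u];rows=np.where((col>.012)&(col<.024)&(np.arange(420)>140)&(np.arange(420)<260))[0]
    up,lo=rows.min(),rows.max()
    print(u,up,lo,'y@.04:',plane(c,[[u,up-.5],[u,lo+.5]],.04)[:,:2]@R.T@np.eye(2)-C@R.T)
# board upper edge angle
rows=[(u,np.where((z[:,u]>.010)&(z[:,u]<.024))[0].min()) for u in range(230,316,10)]
W=plane(c,rows,.018);d=W[-1]-W[0];print('edge deg',np.degrees(np.arctan2(d[1],d[0])),((W[:,:2]-C)@R.T)[[0,-1]])
m=((z>o['tool_pos'][2]-.01)&(z<o['tool_pos'][2]+.03)).astype(np.uint8);m[240:]=0;m[:,:200]=0;m[:,350:]=0
ys,xs=np.where(m);print('bar rows',ys.min(),'cols',xs.min(),xs.max())
zt=np.median(z[m>0]);print('ztop',zt)
k=max(cv2.findContours(m,cv2.RETR_EXTERNAL,cv2.CHAIN_APPROX_NONE)[0],key=cv2.contourArea)[:,0]
W=(plane(c,k,zt)[:,:2]-C)@R.T;print('bar jig y end',W[:,1].min(),'x',W[:,0].min(),W[:,0].max(),'-> y centre',W[:,1].min()+.075)
L=[(xs[ys==v].min(),v) for v in range(150,235,5)];w=(plane(c,L,zt)[:,:2]-C)@R.T
print('bar tilt about z deg',np.degrees(np.polyfit(w[:,1],w[:,0],1)[0]))
```

```text
corner [[ 0.58104268 -0.06322962  0.018     ]] expected .5806 -.0678
105 157 237 y@.04: [[ 0.04971013 -0.04158541]
 [ 0.05926488  0.02888468]]
125 157 237 y@.04: [[ 0.0334353  -0.04159229]
 [ 0.04187338  0.02887662]]
145 157 237 y@.04: [[ 0.01716077 -0.04159917]
 [ 0.02448222  0.02886857]]
165 158 237 y@.04: [[ 0.00095828 -0.0407913 ]
 [ 0.00709142  0.02886051]]
185 161 237 y@.04: [[-0.01515149 -0.0383462 ]
 [-0.01029904  0.02885245]]
205 157 238 y@.04: [[-0.03166099 -0.04161981]
 [-0.02763671  0.02977479]]
225 208 237 y@.04: [[-0.04618102  0.00163958]
 [-0.04507892  0.02883634]]
edge deg 11.392286506781849 [[-0.05136031 -0.10178104]
 [-0.11750412 -0.10180677]]
bar rows 114 cols 223 330
ztop 0.15778304647688898
bar jig y end -0.07793364488155224 x -0.1160714434179223 -0.06375621292523705 -> y centre -0.002933644881552247
bar tilt about z deg 0.2017761084889356
```

Run:
```python
from h import *
o=np.load('o2.npy',allow_pickle=True).item();D=np.load('wrist2.npy');c=cam('wrist',o);P=cloud(c,D)
a=np.radians(11.37);C=np.array([.477,-.188]);R=np.array([[-np.cos(a),-np.sin(a)],[np.sin(a),-np.cos(a)]])
print('cam',(c[2][:2]-C)@R.T,c[2][2], 'tcp',(o['tool_pos'][:2]-C)@R.T)
J=(P[...,:2]-C)@R.T
for u in (60,110,215):
  for v in list(range(78,120,3))+list(range(150,164,2))+list(range(232,250,2))+list(range(270,325,5)):
    print(u,v,(1000*np.r_[J[v,u],P[v,u,2]]).round(1),end=' | ')
  print()
```

```text
cam [-0.08999597 -0.08187562] 0.32275685997275466 tcp [-0.09073134 -0.00105636]
60 78 [ 100.5 -104.7   -1.7] | 60 81 [  87.3 -100.7   21.4] | 60 84 [ 87.  -98.3  22.7] | 60 87 [ 88.  -96.1  21.7] | 60 90 [ 88.1 -93.7  22.2] | 60 93 [ 61.2 -89.9  68.1] | 60 96 [ 61.  -87.9  69. ] | 60 99 [ 62.2 -85.9  67.6] | 60 102 [ 62.4 -83.9  67.8] | 60 105 [ 62.7 -81.9  68. ] | 60 108 [ 58.6 -79.9  75.4] | 60 111 [ 57.7 -77.9  77.3] | 60 114 [ 59.5 -75.9  75. ] | 60 117 [ 63.9 -73.7  68.2] | 60 150 [ 80.4 -47.8  48. ] | 60 152 [ 98.8 -42.5  18.9] | 60 154 [ 97.7 -41.1  21.2] | 60 156 [ 97.6 -39.4  21.8] | 60 158 [ 98.2 -37.6  21.3] | 60 160 [ 98.1 -36.   22. ] | 60 162 [ 98.5 -34.2  21.8] | 60 232 [106.9  29.1  25.9] | 60 234 [107.5  31.2  25.4] | 60 236 [106.9  32.6  26.8] | 60 238 [108.   35.   25.6] | 60 240 [107.2  36.2  27.5] | 60 242 [108.8  39.   25.6] | 60 244 [108.   40.2  27.3] | 60 246 [97.5 35.5 43.3] | 60 248 [94.3 35.1 48.6] | 60 270 [88.8 49.1 61.8] | 60 275 [-90.  -81.9 322.8] | 60 280 [89.6 57.6 62.9] | 60 285 [90.1 62.  63.3] | 60 290 [87.1 63.5 68.8] | 60 295 [88.9 69.  67.3] |
[... 1846 characters left out ...]
7  37.6] | 215 158 [-35.5 -36.9  16. ] | 215 160 [-35.6 -35.3  17.2] | 215 162 [-35.3 -33.3  15.9] | 215 232 [-32.1  32.7  16. ] | 215 234 [-32.2  34.3  17.1] | 215 236 [-32.7  35.1  20.3] | 215 238 [-33.4  35.4  24.6] | 215 240 [-34.2  35.4  29.3] | 215 242 [-35.   35.7  33.5] | 215 244 [-57.3 -11.  151.1] | 215 246 [-57.6 -10.7 153.1] | 215 248 [-58.1 -10.9 156.3] | 215 270 [-62.3 -10.7 180.8] | 215 275 [-63.2 -11.  186.1] | 215 280 [-63.4  -9.2 187.3] | 215 285 [-64.1  -9.1 191.4] | 215 290 [-64.8  -9.3 195.9] | 215 295 [-64.7  -7.  195.9] | 215 300 [-64.7  -5.1 196.6] | 215 305 [-64.6  -2.7 196.5] | 215 310 [-64.6  -0.6 196.9] | 215 315 [-64.6   1.3 197.5] | 215 320 [-90.  -81.9 322.8] |
```

The rest edges in the wrist view put the jig midline at y = -2.3 mm in my frame, and the bar centre reads -2.9 mm in the same frame. They are aligned within 1 mm, so I'll lower it.

Emit:
servo_tool:
  series: "1 0 0 3 0;1 0 0 6 0;1 0 0 8 0;1 0 0 9.2 0;1 0 0 9.6 0;1 0 0 9.8 0;1 0 0 9.85 0;1 0 0 9.85 0;1 0 0 9.85 0"

```text
time: 5.0
tool_pos: [0.567, -0.1703, 0.0488]
ee_rot: [3.139, 0.002, 1.77]
wrist_force: [-0.3, 0.5, -0.4]
width: 0.0502
```

```bash
python3 -c "
from h import *
rel([.5653,-.1703,.0456],np.radians(11.37))"
```

```text
pos [ 0.567  -0.1703  0.0488] rot [3.1388e+00 1.7000e-03 1.7699e+00] toolY deg 11.41 F [-0.26  0.46 -0.39] w 0.0502 t 5.0
shift cm [ 0.04 -0.16  0.32] turn 0.0007 or -3.1409
```

Emit:
servo_tool:
  series: "1 0 0 0.1 0;1 0 0 0.1 0;1 0 0 0.1 0"

```text
time: 5.25
tool_pos: [0.566, -0.1702, 0.0464]
ee_rot: [3.141, 0.0, 1.77]
wrist_force: [0.0, 0.3, -1.1]
width: 0.0509
```

Emit:
servo_tool:
  series: "1 0 0 0.05 0;1 0 0 0.05 0;1 0 0 0.05 0"

```text
time: 5.5
tool_pos: [0.5659, -0.1701, 0.0456]
ee_rot: [3.141, 0.0, 1.77]
wrist_force: [-0.2, 1.1, 0.4]
width: 0.0507
```

Emit:
servo_tool:
  series: "1 0 0 0.05 0;1 0 0 0.05 0;1 0 0 0.05 0"

```text
time: 5.75
tool_pos: [0.5659, -0.1701, 0.0455]
ee_rot: [3.141, 0.0, 1.77]
wrist_force: [-1.9, -0.3, 3.2]
width: 0.0506
```

The bar is on the rests, with a vertical force of about 3 N. I'll slide it in along tool -y.

Emit:
servo_tool:
  series: "1 0 -0.4 0 0;1 0 -0.8 0 0;1 0 -1.2 0 0;1 0 -1.6 0 0;1 0 -2 0 0;1 0 -2.4 0 0;1 0 -2.8 0 0;1 0 -3.2 0 0;1 0 -3.6 0 0;1 0 -4 0 0"

```text
time: 6.58
tool_pos: [0.5268, -0.1781, 0.0455]
ee_rot: [3.14, 0.001, 1.77]
wrist_force: [2.7, 1.5, 5.6]
width: 0.0507
```

Emit:
servo_tool:
  series: "1 0 -0.4 0 0;1 0 -0.8 0 0;1 0 -1.2 0 0;1 0 -1.6 0 0;1 0 -2 0 0;1 0 -2.4 0 0;1 0 -2.8 0 0;1 0 -3.2 0 0;1 0 -3.6 0 0;1 0 -4 0 0"

```text
time: 7.42
tool_pos: [0.4878, -0.1859, 0.0455]
ee_rot: [3.14, 0.001, 1.77]
wrist_force: [5.1, 0.6, 5.2]
width: 0.0508
```

Run:
```python
from h import *
rel([.477,-.188,.0456],np.radians(11.37))
o=robot.get_obs();im,D=snapshot('wrist');save('w3',im);im,D=snapshot('scene')
im2=cv2.resize(im[220:350,230:420],None,fx=4,fy=4,interpolation=cv2.INTER_CUBIC);save('s3',im2)
```

```text
pos [ 0.4878 -0.1859  0.0455] rot [3.1398e+00 6.0000e-04 1.7698e+00] toolY deg 11.4 F [5.11 0.64 5.22] w 0.0508 t 7.4167
shift cm [ 0.01 -1.1  -0.01] turn 0.0006 or -3.141
```

View pics/w3.png

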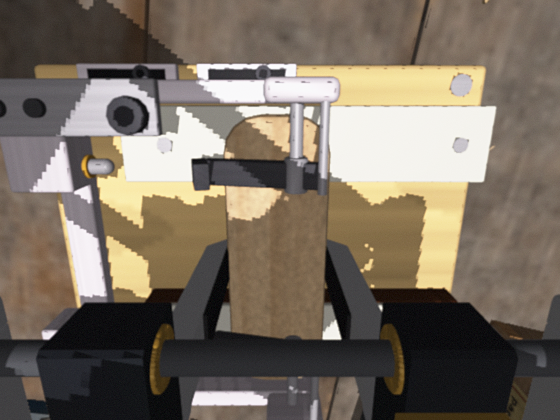

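The wrist view shows the bar inside the cheeks, with its leading edge at x≈226 px. The catch at (255,174) is riding on top. The plunger tip at (113,167) is about 55–60 mm ahead. I'll ease the downward pressure and carry on.

Emit:
servo_tool:
  series: "1 0 -0.4 -0.02 0;1 0 -0.8 -0.03 0;1 0 -1.2 -0.03 0;1 0 -1.6 -0.03 0;1 0 -2 -0.03 0;1 0 -2.4 -0.03 0;1 0 -2.8 -0.03 0;1 0 -3.2 -0.03 0;1 0 -3.4 -0.03 0;1 0 -3.4 -0.03 0"

```text
time: 8.35
tool_pos: [0.4535, -0.1927, 0.0455]
ee_rot: [-3.142, 0.0, 1.769]
wrist_force: [2.5, 0.1, 6.1]
width: 0.0508
```

Emit:
servo_tool:
  series: "1 0 -0.2 0 0;1 0 -0.4 0 0;1 0 -0.6 0 0;1 0 -0.6 0 0"

```text
time: 8.68
tool_pos: [0.4478, -0.1938, 0.0455]
ee_rot: [3.141, 0.0, 1.77]
wrist_force: [2.2, 0.0, 6.2]
width: 0.0511
```

Emit:
servo_tool:
  series: "1 0 -0.2 -0.05 0;1 0 -0.4 -0.05 0;1 0 -0.4 -0.05 0"

```text
time: 8.93
tool_pos: [0.4434, -0.1945, 0.0455]
ee_rot: [-3.141, -0.001, 1.77]
wrist_force: [2.3, 1.3, 4.9]
width: 0.0508
```

Emit:
servo_tool:
  series: "1 0 -0.2 0 0;1 0 -0.3 0 0;1 0 -0.3 0 0"

```text
time: 9.18
tool_pos: [0.4408, -0.195, 0.0455]
ee_rot: [-3.141, -0.001, 1.77]
wrist_force: [1.6, 0.0, 2.6]
width: 0.051
```

Emit:
servo_tool:
  series: "1 0 -0.2 0 0;1 0 -0.3 0 0;1 0 -0.3 0 0"

```text
time: 9.43
tool_pos: [0.4379, -0.1956, 0.0455]
ee_rot: [-3.141, -0.0, 1.77]
wrist_force: [2.3, 0.6, 4.4]
width: 0.0511
```

Emit:
servo_tool:
  series: "1 0 -0.2 0 0;1 0 -0.3 0 0;1 0 -0.3 0 0"

```text
time: 9.68
tool_pos: [0.4349, -0.1962, 0.0455]
ee_rot: [-3.141, -0.0, 1.77]
wrist_force: [1.4, 0.6, 2.1]
width: 0.0504
```

Emit:
servo_tool:
  series: "1 0 -0.2 0 0;1 0 -0.2 0 0;1 0 -0.2 0 0"

```text
time: 9.93
tool_pos: [0.4329, -0.1967, 0.0455]
ee_rot: [-3.14, -0.0, 1.77]
wrist_force: [0.9, 0.2, 2.1]
width: 0.0505
```

Emit:
servo_tool:
  series: "1 0 -0.2 0 0;1 0 -0.2 0 0;1 0 -0.2 0 0"

```text
time: 10.18
tool_pos: [0.4311, -0.197, 0.0455]
ee_rot: [-3.141, -0.0, 1.77]
wrist_force: [0.2, 0.6, 2.2]
width: 0.0507
```

Emit:
servo_tool:
  series: "1 0 -0.2 0 0;1 0 -0.2 0 0;1 0 -0.2 0 0"

```text
time: 10.43
tool_pos: [0.4297, -0.1973, 0.0455]
ee_rot: [3.141, -0.0, 1.77]
wrist_force: [3.3, 0.8, -1.3]
width: 0.0507
```

Emit:
servo_tool:
  series: "1 0 -0.15 0 0;1 0 -0.15 0 0;1 0 -0.15 0 0"

```text
time: 10.68
tool_pos: [0.4285, -0.1976, 0.0456]
ee_rot: [3.141, -0.0, 1.77]
wrist_force: [4.9, 0.9, -3.1]
width: 0.0508
```

Emit:
servo_tool:
  series: "1 0 -0.15 0 0;1 0 -0.15 0 0;1 0 -0.15 0 0"

```text
time: 10.93
tool_pos: [0.4273, -0.1978, 0.0456]
ee_rot: [3.14, -0.0, 1.77]
wrist_force: [5.6, 0.6, -2.0]
width: 0.0508
```

Emit:
servo_tool:
  series: "1 0 -0.15 0 0;1 0 -0.15 0 0;1 0 -0.15 0 0"

```text
time: 11.18
tool_pos: [0.4263, -0.198, 0.0457]
ee_rot: [3.139, -0.0, 1.77]
wrist_force: [6.8, 1.3, -3.5]
width: 0.0506
```

Emit:
servo_tool:
  series: "1 0 -0.15 0.02 0;1 0 -0.15 0.02 0;1 0 -0.15 0.02 0"

```text
time: 11.43
tool_pos: [0.4252, -0.1982, 0.0457]
ee_rot: [3.138, -0.0, 1.77]
wrist_force: [7.2, 2.4, -2.4]
width: 0.0508
```

Emit:
servo_tool:
  series: "1 0 -0.15 0 0;1 0 -0.15 0 0;1 0 -0.15 0 0"

```text
time: 11.68
tool_pos: [0.4242, -0.1984, 0.0457]
ee_rot: [3.137, -0.0, 1.77]
wrist_force: [8.2, 2.0, -4.0]
width: 0.0506
```

Run:
```python
from h import *
rel([.42,-.198,.0456],np.radians(11.37))
im,D=snapshot('wrist');save('w4',im);s,_=snapshot('scene');save('s4',cv2.resize(s[220:350,230:420],None,fx=4,fy=4,interpolation=cv2.INTER_CUBIC))
```

```text
pos [ 0.4242 -0.1984  0.0457] rot [ 3.1367 -0.      1.7698] toolY deg 11.4 F [ 8.17  1.96 -4.01] w 0.0506 t 11.6833
shift cm [ 0.13 -0.4   0.01] turn 0.0005 or -3.1411
```

View pics/w4.png

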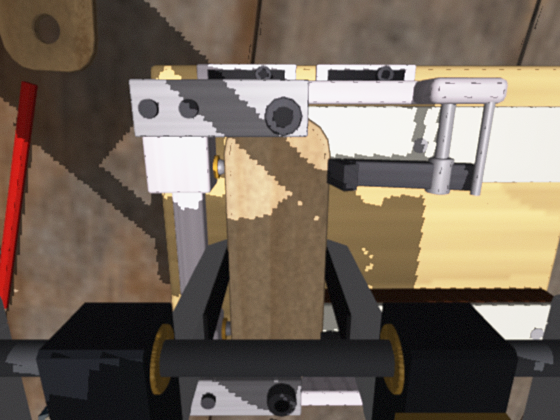

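Run:
```python
from h import *
o=robot.get_obs();im,D=snapshot('wrist');P=cloud(cam('wrist',o),D)
a=np.radians(11.37);C=np.array([.477,-.188]);R=np.array([[-np.cos(a),-np.sin(a)],[np.sin(a),-np.cos(a)]])
J=(P[...,:2]-C)@R.T
for v in (170,176,182):
  for u in (250,300,318,324,328,332,336,340,350,370,400,425): print(u,(1000*np.r_[J[v,u],P[v,u,2]]).round(0),end='|')
  print()
```

```text
250 [ 67. -51.  59.]|300 [ 43. -51.  58.]|318 [ 35. -51.  59.]|324 [ 32. -51.  59.]|328 [ 30. -51.  60.]|332 [ 29. -52.  63.]|336 [ 28. -53.  68.]|340 [ 27. -54.  72.]|350 [ 23. -54.  74.]|370 [ 12. -52.  66.]|400 [ -1. -53.  69.]|425 [-11. -53.  71.]|
250 [ 67. -48.  59.]|300 [ 43. -48.  58.]|318 [ 35. -48.  58.]|324 [ 32. -48.  58.]|328 [ 30. -49.  60.]|332 [ 29. -49.  64.]|336 [ 28. -50.  68.]|340 [ 27. -51.  72.]|350 [ 23. -51.  74.]|370 [ 12. -50.  66.]|400 [ -1. -50.  69.]|425 [-12. -51.  71.]|
250 [ 67. -45.  59.]|300 [ 43. -45.  59.]|318 [ 35. -45.  60.]|324 [ 32. -45.  58.]|328 [ 30. -46.  60.]|332 [ 29. -47.  65.]|336 [ 28. -47.  69.]|340 [ 26. -48.  72.]|350 [ 23. -49.  74.]|370 [ 12. -47.  66.]|400 [ -2. -47.  68.]|425 [-12. -48.  71.]|
```

View pics/s4.png

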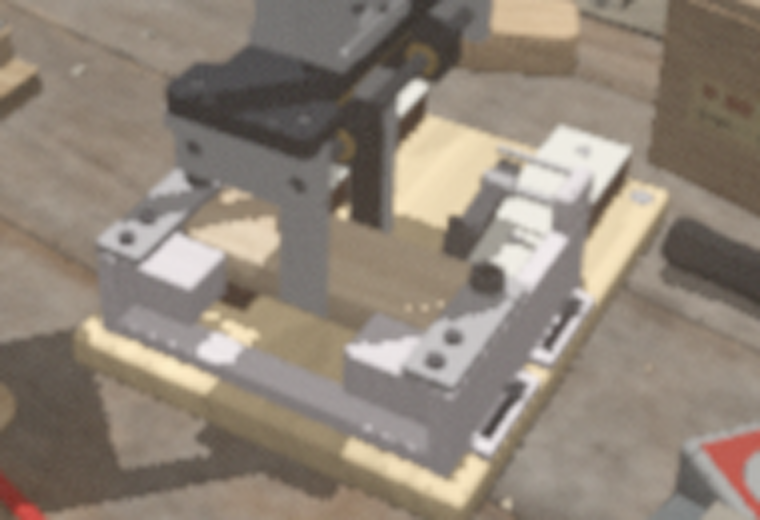

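The depth at the catch tip (332–340,174) shows its face leaning, with its foot at bar-top height. The catch is still riding, so I need to press further. The scene crop shows the bar flat and clear of the fence.

Emit:
servo_tool:
  series: "1 0 -0.12 0.03 0;1 0 -0.12 0.03 0;1 0 -0.12 0.03 0"

```text
time: 12.08
tool_pos: [0.4236, -0.1986, 0.0457]
ee_rot: [3.135, 0.0, 1.77]
wrist_force: [8.8, 2.3, -2.5]
width: 0.0503
```

Emit:
servo_tool:
  series: "1 0 -0.12 0.02 0;1 0 -0.12 0.02 0;1 0 -0.12 0.02 0"

```text
time: 12.33
tool_pos: [0.4229, -0.1987, 0.0458]
ee_rot: [3.134, 0.0, 1.77]
wrist_force: [10.2, 2.8, -1.5]
width: 0.0504
```

```bash
cat > chk.py <<'E'
from h import *
o=robot.get_obs();im,D=snapshot('wrist');np.save('wl.npy',im);P=cloud(cam('wrist',o),D)
print(o['tool_pos'].round(4),o['wrist_force'].round(1))
a=np.radians(11.37);C=np.array([.477,-.188]);R=np.array([[-np.cos(a),-np.sin(a)],[np.sin(a),-np.cos(a)]])
J=(P[...,:2]-C)@R.T
for v in (176,):
  for u in (300,318,324,328,332,336,340,350,370,400,425): print(u,(1000*np.r_[J[v,u],P[v,u,2]]).round(0),end='|')
E
python3 chk.py
```

```text
[ 0.4229 -0.1987  0.0458] [10.2  2.8 -1.5]
300 [ 45. -48.  59.]|318 [ 36. -48.  59.]|324 [ 33. -48.  58.]|328 [ 31. -48.  57.]|332 [ 26. -44.  38.]|336 [ 26. -47.  53.]|340 [ 26. -49.  63.]|350 [ 22. -49.  64.]|370 [ 11. -48.  60.]|400 [ -2. -49.  64.]|425 [-11. -50.  69.]|
```

The visible right catch has dropped: its face is now vertical and its top is 10 mm lower. I'll press about 1.5 mm more so the hidden left one drops as well, watching the force.

Emit:
servo_tool:
  series: "1 0 -0.12 0.01 0;1 0 -0.12 0.01 0;1 0 -0.12 0.01 0"

```text
time: 12.63
tool_pos: [0.4222, -0.1989, 0.0458]
ee_rot: [3.133, 0.0, 1.77]
wrist_force: [10.6, 3.6, -3.0]
width: 0.0505
```

Emit:
servo_tool:
  series: "1 0 -0.12 0.01 0;1 0 -0.12 0.01 0;1 0 -0.12 0.01 0"

```text
time: 12.88
tool_pos: [0.4214, -0.1991, 0.0458]
ee_rot: [3.132, 0.0, 1.77]
wrist_force: [11.8, 3.5, -3.4]
width: 0.0503
```

Run:
```python
exec(open('chk.py').read());print()
save('w5',im[230:,130:450].repeat(2,0).repeat(2,1))
s,_=snapshot('top');save('t5',cv2.resize(s[190:300,300:430],None,fx=4.5,fy=4.5,interpolation=cv2.INTER_CUBIC))
v=np.argwhere((J[...,1]>.040)&(J[...,1]<.056)&(J[...,0]<.04)&(J[...,0]>-.03)&(P[...,2]<.09)&(P[...,2]>.03))
for r,u in v[::max(1,len(v)//25)]: print((r,u),(1000*np.r_[J[r,u],P[r,u,2]]).round(0),end='|')
```

```text
[ 0.4214 -0.1991  0.0458] [11.8  3.5 -3.4]
300 [ 46. -48.  59.]|318 [ 38. -48.  59.]|324 [ 35. -48.  58.]|328 [ 33. -48.  57.]|332 [ 27. -44.  38.]|336 [ 25. -44.  39.]|340 [ 26. -47.  55.]|350 [ 23. -49.  64.]|370 [ 12. -48.  56.]|400 [ -0. -49.  64.]|425 [-10. -50.  67.]|
(np.int64(311), np.int64(325)) [28. 40. 37.]|(np.int64(313), np.int64(326)) [27. 42. 37.]|(np.int64(314), np.int64(328)) [26. 41. 38.]|(np.int64(315), np.int64(330)) [25. 42. 39.]|(np.int64(316), np.int64(331)) [24. 43. 39.]|(np.int64(317), np.int64(332)) [24. 44. 38.]|(np.int64(319), np.int64(325)) [28. 45. 39.]|(np.int64(320), np.int64(330)) [26. 40. 47.]|(np.int64(322), np.int64(326)) [27. 47. 39.]|(np.int64(323), np.int64(330)) [26. 42. 46.]|(np.int64(325), np.int64(324)) [28. 49. 39.]|(np.int64(326), np.int64(327)) [27. 49. 40.]|(np.int64(327), np.int64(330)) [26. 44. 48.]|(np.int64(328), np.int64(332)) [26. 40. 54.]|(np.int64(330), np.int64(323)) [29. 52. 39.]|(np.int64(331), np.int64(323)) [28. 55. 37.]|(np.int64(332), np.int64(324)) [28. 54. 39.]|(np.int64(333), np.int64(318)) [35. 41. 58.]|(np.int64(333), np.int64(330)) [26. 47. 49.]|(np.int64(334), np.int64(317)) [35. 40. 59.]|(np.int64(334), np.int64(330)) [26. 47. 50.]|(np.int64(335), np.int64(316)) [36. 42. 58.]|(np.int64(335), np.int64(334)) [26. 40. 60.]|(np.int64(336), np.int64(320)) [34. 42. 58.]|(np.int64(337), np.int64(313)) [37. 42. 59.]|(np.int64(337), np.int64(332)) [26. 46. 55.]|(np.int64(338), np.int64(318)) [35. 43. 59.]|
```

View pics/w5.png

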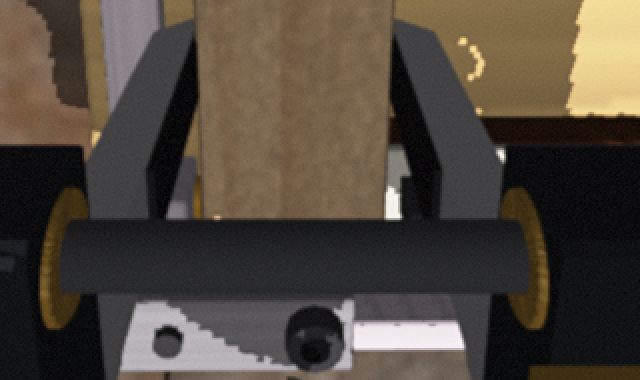

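The left catch face also reads vertical at x = 26 mm (z 46–60), matching the right, so both are down. The crop shows the left catch at (415,200), behind the bar. I'll ease back gently onto the catches before opening.

Emit:
servo_tool:
  series: "1 0 0.08 0 0;1 0 0.16 0 0;1 0 0.24 0 0;1 0 0.32 0 0;1 0 0.32 0 0"

```text
time: 13.4
tool_pos: [0.4237, -0.1986, 0.0457]
ee_rot: [3.135, 0.0, 1.77]
wrist_force: [10.0, 2.7, -1.8]
width: 0.0509
```

Emit:
servo_tool:
  series: "1 0 0.08 0 0;1 0 0.12 0 0;1 0 0.12 0 0"

```text
time: 13.65
tool_pos: [0.4245, -0.1984, 0.0457]
ee_rot: [3.135, 0.0, 1.77]
wrist_force: [8.1, 2.4, -0.5]
width: 0.0503
```

Emit:
servo_tool:
  series: "1 0 0.08 0 0;1 0 0.12 0 0;1 0 0.12 0 0"

```text
time: 13.9
tool_pos: [0.4253, -0.1983, 0.0457]
ee_rot: [3.136, 0.0, 1.77]
wrist_force: [8.4, 2.6, -1.1]
width: 0.0509
```

Emit:
servo_tool:
  series: "1 0 0.1 0 0;1 0 0.2 0 0;1 0 0.2 0 0"

```text
time: 14.15
tool_pos: [0.4267, -0.198, 0.0456]
ee_rot: [3.138, 0.0, 1.77]
wrist_force: [6.8, 2.2, -0.5]
width: 0.0505
```

Emit:
servo_tool:
  series: "1 0 0.1 0 0;1 0 0.15 0 0;1 0 0.15 0 0"

```text
time: 14.4
tool_pos: [0.4269, -0.1979, 0.0455]
ee_rot: [3.14, -0.0, 1.77]
wrist_force: [4.0, 2.1, 3.1]
width: 0.0505
```

```bash
python3 chk.py
```

```text
[ 0.4269 -0.1979  0.0455] [4.  2.1 3.1]
300 [ 40. -48.  57.]|318 [ 32. -48.  58.]|324 [ 29. -48.  57.]|328 [ 27. -48.  55.]|332 [ 26. -49.  62.]|336 [ 24. -49.  63.]|340 [ 22. -49.  62.]|350 [ 16. -48.  55.]|370 [  7. -49.  61.]|400 [ -5. -50.  66.]|425 [-14. -51.  72.]|
```

The bar has stopped against the catches, and the force on the tool is dropping with no further motion. I'll unload a bit more, open, and lift straight up.

Emit:
servo_tool:
  series: "1 0 0.1 0 0;1 0 0.15 0 0;1 0 0.15 0 0"

```text
time: 14.7
tool_pos: [0.427, -0.1979, 0.0455]
ee_rot: [-3.14, -0.0, 1.77]
wrist_force: [-0.2, 2.2, 5.4]
width: 0.0507
```

Emit:
servo_tool:
  series: "0.6 0 0 0 0;0.2 0 0 0 0;-0.2 0 0 0 0;-0.2 0 0 0 0;-0.2 0 0 0 0;-0.2 0 0 0 0"

```text
time: 15.2
tool_pos: [0.4268, -0.1978, 0.044]
ee_rot: [-3.139, -0.001, 1.77]
wrist_force: [0.0, -0.0, -0.5]
width: 0.0565
```

Emit:
servo_tool:
  series: "-0.6 0 0 0 0;-0.6 0 0 0 0;-0.6 0 0 0 0;-0.6 0 0 -1.5 0;-0.6 0 0 -4 0;-0.6 0 0 -8 0;-0.6 0 0 -12 0;-0.6 0 0 -15 0;-0.6 0 0 -15 0;-0.6 0 0 -15 0"

```text
time: 16.03
tool_pos: [0.429, -0.1985, 0.1973]
ee_rot: [3.138, 0.004, 1.77]
wrist_force: [-0.7, 1.7, 0.3]
width: 0.0754
```

Run:
```python
from h import *
o=robot.get_obs();im,D=snapshot('wrist');save('w6',im);P=cloud(cam('wrist',o),D)
print(o['tool_pos'],o['width'],o['time'])
a=np.radians(11.37);C=np.array([.477,-.188]);R=np.array([[-np.cos(a),-np.sin(a)],[np.sin(a),-np.cos(a)]])
J=((P[...,:2]-C)@R.T)-[0,-.0025];z=P[...,2]
for y in(-.048,.048):
  for x in range(-15,95,5):
    m=(abs(J[...,1]-y)<.003)&(abs(J[...,0]-x/1000)<.0025)&(z<.1)
    print(x,(1000*np.median(z[m])).round(0) if m.any() else None,end=' ')
  print()
m=(abs(J[...,1])<.04)&(z>.05)&(z<.07);A=np.c_[J[m],np.ones(m.sum())];print('bar plane',np.linalg.lstsq(A,z[m],rcond=None)[0],J[m].min(0),J[m].max(0))
```

```text
[ 0.42898327 -0.19852163  0.19725769] 0.07543112958639497 16.0333
-15 72.0 -10 68.0 -5 66.0 0 63.0 5 61.0 10 58.0 15 56.0 20 62.0 25 63.0 30 58.0 35 58.0 40 58.0 45 58.0 50 58.0 55 58.0 60 58.0 65 58.0 70 58.0 75 57.0 80 50.0 85 52.0 90 63.0 
-15 39.0 -10 67.0 -5 65.0 0 63.0 5 61.0 10 58.0 15 56.0 20 62.0 25 63.0 30 58.0 35 58.0 40 58.0 45 58.0 50 58.0 55 58.0 60 58.0 65 58.0 70 58.0 75 57.0 80 50.0 85 50.0 90 62.0 
bar plane [0.00119118 0.00177938 0.05808127] [-0.02340705 -0.03999597] [0.11616246 0.03999464]
```

View pics/w6.png

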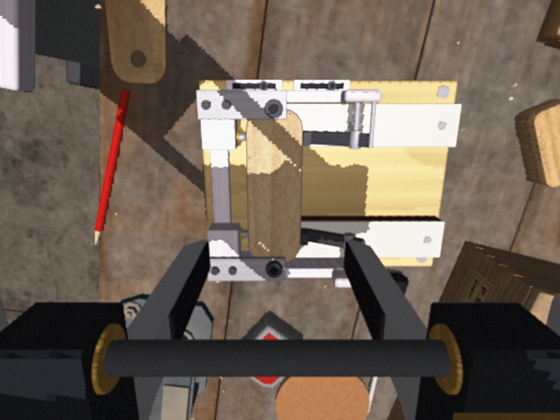

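The view shows the bar at (274,185), flat against the plungers. Both catches, at (330,138) and (325,238), are down behind it with identical height profiles. The bar is level and the gripper is clear, so I'll hand in.

```bash
python3 -c "
from h import *
print(robot.get_obs()['wrist_force']);print(robot.close_job())"
```

```text
[-1.37593985  1.11850934 -0.66871098]
the job is handed in; nothing more can be done
None
```

The brush back is loaded in the jig and held against both catches by the springs, and the job was handed in at about 16 s. No verdict was reported.

I gripped the bar at mid-length, laid it on the rests and slid it under both catches. I then pressed it onto the plungers until both catches had dropped. The highest wrist reading while pressing was about 12–13 N. I eased back until the bar rested on the catches, opened the gripper and lifted clear.

**Last checks**
- **Catches:** both are down, with matching depth profiles on the left and right.
- **Brush back:** it lies level, with a measured tilt of about 0.002 rad. Its top reads 58 mm against a nominal 60 mm. The camera read the rests about 2 mm low too, so I take the bar to be flat on the rests.
- **Plungers:** I did not read the joints directly. From where the bar first touched the plungers to where it came to rest, they are about 3.5–4 mm in, against a nominal 5 mm and the 2 mm required.
- **Bystanders:** the arm did not go near the cork block or the short block of wood. I did not measure them again at the end.

One reading misled me: the right catch looked dropped in an early picture. Its depth profile showed it was still riding on the bar, so I pressed a little further.

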